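# Pack the test specimens and close the sample case

### The job

Put away the two steel specimens that lie on the bench: lay each gently, without dropping it, in the compartment of the open sample case that already holds one of its own kind (round bar with round bar, flat strip with flat strip). Then lower the lid gently until the case is fully closed, without letting it slam, and leave the mug, the weight and the spanner where they are.

Things in the scene. Friction and masses are not known exactly. Their poses are not given: they have to be found in the camera images.
- case: fixed grey case with dark lining, outside 180 (x) x 280 (y) x 60 mm high, walls and floor 6 mm; a 6 mm wall on the middle line, top 40 mm above the bench, makes two compartments, each 168 (x) x 131 (y) mm, centred at y = +-70.5 mm. Origin: centre of the underside; x points from the front (latches) to the hinge. A specimen lies along x at y about +105 and -105 mm; which kind is on which side varies
- lid (a joint): angle of the case's lid: 0 fully closed, about 1.57 upright, largest 1.9 (leaning back away from the compartments). The hinge is stiff: the lid stays where it is left, and 3 to 5 N at its free edge moves it. It starts open at 1.5 to 1.8
- lid_hinge (a point): on the hinge line, middle of the hinge-side top edge of the case, 60.5 mm above the bench, at x = +90 mm of the case; the hinge line runs along the case's y. It turns with the lid: its x points from the free edge to the hinge, its z out of the lid's outer face
- lid_edge (a point): middle of the lid's free edge, on its outer face: 180 mm from the hinge line along the lid, 22 mm out. The lid is a tray-shaped shell 180 x 280 x 22 mm, panel 6 mm thick, smooth outside, no handle. Axes as lid_hinge
- rod: to be packed, starts on the bench: turned steel torsion-test bar, 114 mm long: round 14 mm middle, 62 mm long, between two hexagonal heads 26 mm long and about 22 mm across flats (25 mm across corners); origin at its centre, 11 mm above what it lies on; x along its length
- strip: to be packed, starts on the bench: flat steel tensile-test strip ('dog-bone'), 120 mm long and 10 mm thick: 16 mm wide neck, 52 mm long, between two 30 mm wide, 34 mm long tabs, each with a dark dot; origin at its centre, 5 mm above what it lies on; x along its length, z normal to its flat faces
- rod_stored: starts in one compartment of the case; same kind as rod: turned steel torsion-test bar, 114 mm long: round 14 mm middle, 62 mm long, between two hexagonal heads 26 mm long and about 22 mm across flats (25 mm across corners); origin at its centre, 11 mm above what it lies on; x along its length
- strip_stored: starts in the other compartment; same kind as strip: flat steel tensile-test strip ('dog-bone'), 120 mm long and 10 mm thick: 16 mm wide neck, 52 mm long, between two 30 mm wide, 34 mm long tabs, each with a dark dot; origin at its centre, 5 mm above what it lies on; x along its length, z normal to its flat faces
- mug: white mug, 76 mm wide and 90 mm high, bystander; origin at the centre of its underside
- weight: steel calibration weight, 56 mm wide and 76 mm high with a knob on top, bystander; origin at the centre of its underside
- spanner: steel spanner 170 mm long lying on the bench, bystander; origin at its middle
Mind the look-alikes: they are no part of the job. What is shaped like the rod but brown or purple is not meant.

How it is judged:
On the way:
1. both specimens lie released in the case, each beside its own kind (((y of each of rod, rod_stored in the frame of case above 0.012 m and y of each of strip, strip_stored in the frame of case below -0.012 m) or (y of each of rod, rod_stored in the frame of case below -0.012 m and y of each of strip, strip_stored in the frame of case above 0.012 m)) and x of rod in the frame of case between -0.084 and 0.084 m and y of rod in the frame of case between -0.134 and 0.134 m and z of rod in the frame of case between 0 and 0.045 m and linear speed of each of rod, strip, rod_stored, strip_stored below 0.03 m/s and x of strip in the frame of case between -0.084 and 0.084 m and y of strip in the frame of case between -0.134 and 0.134 m and z of strip in the frame of case between 0 and 0.045 m and x of rod_stored in the frame of case between -0.084 and 0.084 m and y of rod_stored in the frame of case between -0.134 and 0.134 m and z of rod_stored in the frame of case between 0 and 0.045 m and x of strip_stored in the frame of case between -0.084 and 0.084 m and y of strip_stored in the frame of case between -0.134 and 0.134 m and z of strip_stored in the frame of case between 0 and 0.045 m and contact force between each of rod, strip and the fingers below 0.05 N), for 0.2 s.
At the end, for the whole second after the job is handed in: the lid is closed to within 0.03 rad and at rest; all four specimens lie still inside the case (centres less than 45 mm above the bench), the two round bars in one compartment and the two flat strips in the other (centres more than 12 mm from the case's middle line) (all of step 1 and value of joint lid below 0.03 rad and velocity of joint lid between -0.05 and 0.05 rad/s); the robot touches nothing.
It fails at once if the lid is slammed: it swings shut faster than 1.5 rad/s within the last 0.35 rad (value of joint lid below 0.35 rad and velocity of joint lid below -1.5 rad/s).
It fails at once if a specimen is dropped into the case (it moves faster than 0.7 m/s within the case, a fall of more than 25 mm) ((z of rod in the frame of case below 0.055 m and x of rod in the frame of case between -0.084 and 0.084 m and y of rod in the frame of case between -0.134 and 0.134 m and linear speed of rod above 0.7 m/s) or (z of strip in the frame of case below 0.055 m and x of strip in the frame of case between -0.084 and 0.084 m and y of strip in the frame of case between -0.134 and 0.134 m and linear speed of strip above 0.7 m/s)).
It fails at once if the mug, the weight or the spanner is moved more than 30 mm or the mug is tipped (distance of any of mug, weight, spanner from where it was at the start of the episode above 0.03 m or angle between mug's own z axis and vertical above 0.4 rad).
It also fails if it takes over 72 s, if anything falls off the work surface, if the arm or the gripper's body presses on something with over 40 N, if the wrist force passes 120 N, or if a joint passes its speed limit or range.

### The arm

A 7-joint arm with a two-finger parallel gripper is mounted at the origin on the work surface. World frame = base frame: x ahead of the robot, y to its left, z up, the work surface at z = 0. Lengths are in m, angles in rad, forces in N, time in s.
With the tool pointing down it reaches from about 0.4 to 0.925 m from the base axis. Payload 4.1 kg.
Tool frame: the origin (TCP) lies at the very end of the fingers, on their centre line; the grasp point (between the pads) lies 19 mm behind it; z points along the fingers, y is the line along which they close (so a half turn about z gives the same grasp; the last joint's range is limited). The gripper opens to 85 mm and grips with 20 to 120 N. Pads are 22 mm wide; open, the fingers measure 114 mm over their backs; the gripper's body (76 mm by 85 mm) begins 54 mm behind the grasp point. The pads swing forward as they close: fully open they stand 13 mm farther back than shut.
Start: joints at [1.197, 0.398, 0.045, 1.537, -0.019, 1.207, -0.051], TCP at [0.176, -0.626, 0.231] pointing down, gripper open.
Joint ranges: [-2.82, 2.82], [-0.49, 2.23], [-1.37, 1.46], [0, 2.46], [-1.36, 4.5], [0.23, 2], [-2.94, 2.94]. Speed limits (rad/s): [2.57, 2.57, 3.14, 3.14, 3.14, 3.14, 3.14].

### API

Orientations are given as a unit quaternion [w, x, y, z].
In Python, from bench import manip, optics, workorder gives the robot as it stands. The module is installed in compiled form; this text tells all that it offers.
- The arm moves only by the tool jog_arm, never from a script. Its argument "plan" is a list of rows, each a list of 3 entries, a list of its own where there are three numbers: the closure, from -1 (fully open) to 1 (shut), then the shift along the tool's x, y, z in units of 40 mm (1.0 is 40 mm), then the turn, a rotation vector about the tool's x, y, z in units of 6 degrees (1.0 is 6 degrees). In form: [[fingers, [tx, ty, tz], [ax, ay, az]], ...]. A call has 1 to 5 rows; each row is the pose to reach, as a shift and turn from the pose commanded when the call began, along the tool's axes at that moment; what a row does not reach only later rows make up. A row lasts 1/12 s, in which the tool goes at most 41.7 mm and 7.16 degrees, less where a joint would pass 70% of its speed; a pose out of reach is approached as far as the arm can. A call with a gripper value outside its range is refused whole. The fingers move at their own pace and stop on an object; "grip_force" is the grip in N (left out, the last holds). Time passes only in rows, so rows that repeat a pose let the fingers close. It gives the time, the measured TCP pose, the force, the opening and the grip force at its end, in the units of the state.
- manip.sense(): the state, without advancing time (a new reading comes with each control period).
- optics.read_camera(name): name is "side" or "top" or "wrist"; returns a dict with "frame" (400x640x3 uint8, red, green, blue), "K" (3x3 intrinsics, pixels), "R" (3x3) and "t" (3): a world point X has camera coordinates R X + t. Camera axes: x right, y down, z forward; pixel columns grow to the right and rows downward; lengths in m; the calibration is good to about 2 mm. A picture is of the moment at which its call begins. There is no depth.
- workorder.hand_in(): hands the job in; it is judged then, once.
The state is a dict: "t": time; "qpos": joint angles; "joint_vel": joint speeds; "joint_torque": joint torques, N m; "tool_pos": TCP position; "orientation": TCP orientation; "force": force on the tool from outside, world axes, zero at the start; "wrist_torque": the same for the moment, N m; "grip_width": finger opening in m; "gripper_force": force on a finger pad.
Only numpy, scipy, OpenCV 4.12 (cv2) and the standard library are available. Lean on these libraries where they do the work, as an engineer would, in place of code of your own. Each camera call takes 0.05 s, during which the arm holds its last target. There are 200 camera calls.

## Working session

There is one attempt and no reset: what is moved stays moved. The work goes in short steps, Python scripts to look and compute and a tool call to move; the robot and the scene stay as the last step left them, time stands still between calls to the robot, and variables do not carry over. Pictures are saved under pics/ and viewed, at most 10 in all, crops included, and the job is handed in when it is done.

Besides the shell and the picture viewer there is one more tool, called after "Call:" by a JSON object that holds its "api" and its "payload", one argument or row to a line. jog_arm: Moves the arm, as the interface text tells. Its arguments: {"type":"object","properties":{"plan":{"type":"array"},"grip_force":{"type":"number"}},"required":["plan"]}

```bash
mkdir -p pics
cat > h.py <<'E'
import numpy as np, cv2
from bench import manip, optics, workorder
def cam(n,save=None):
    c=optics.read_camera(n)
    if save: cv2.imwrite('pics/'+save,c['frame'][:,:,::-1])
    return c
def ray(c,u,v,z):
    K,R,t=map(np.array,(c['K'],c['R'],c['t'])); d=R.T@np.linalg.solve(K,[u,v,1.]); o=-R.T@t
    return o+d*(z-o[2])/d[2]
def proj(c,X):
    p=np.array(c['K'])@(np.array(c['R'])@np.array(X)+np.array(c['t'])); return p[:2]/p[2]
E
python3 - <<'E'
from h import *
a=cam('top','top1.png');b=cam('side','side1.png')
s=manip.sense();print(s)
for c in(a,b):print(-np.array(c['R']).T@np.array(c['t']), np.round(c['R'],3).tolist(), c['K'][0][0])
E
```

```text
{'t': 0.1, 'qpos': array([ 1.19702451,  0.39908946,  0.04503969,  1.5377833 , -0.01869343,
        1.20689458, -0.05063623]), 'joint_vel': array([-0.00078908, -0.00236066, -0.00010775, -0.00223125, -0.00089412,
       -0.00113356,  0.00054084]), 'joint_torque': array([ 3.64716645e-03, -4.76262975e+01,  1.37037300e+00, -2.54949492e+01,
        1.20736688e-02,  5.06265249e-03,  1.13690817e-05]), 'tool_pos': array([ 0.17622404, -0.62505156,  0.23037285]), 'orientation': array([-8.57348216e-04,  9.90565056e-01,  1.37040512e-01, -1.83054908e-04]), 'force': array([ 0.3276333 , -0.12951782, -0.36033687]), 'wrist_torque': array([-0.02622631,  0.02542605,  0.00395296]), 'gripper_force': 0.0, 'grip_width': 0.08591036339402527}
[0.35200601 0.00721646 1.13691326] [[0.02, -0.999, -0.027], [-0.983, -0.015, -0.181], [0.181, 0.03, -0.983]] 388.0283371473614
[ 0.38587834 -0.79241651  0.64218525] [[0.987, -0.159, 0.015], [-0.078, -0.562, -0.823], [0.139, 0.812, -0.568]] 398.26977857802257
```

View pics/top1.png

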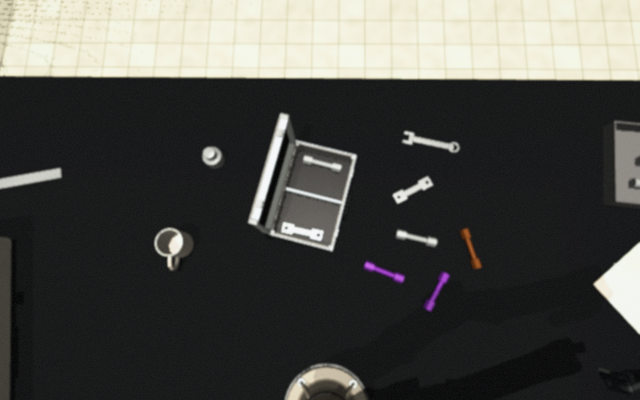

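View pics/side1.png

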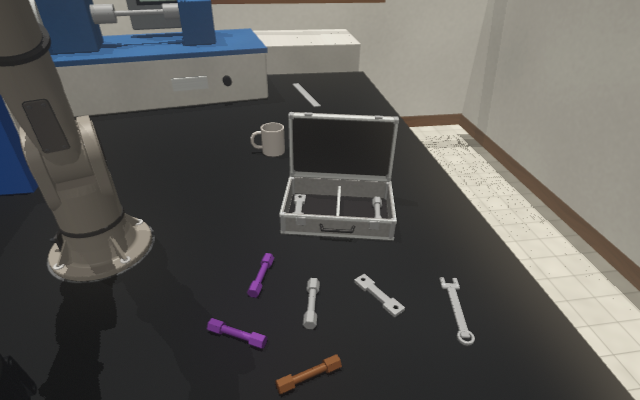

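Top picture: grey rod at (417,238), strip at (413,189), spanner (432,142). Case has its hinge on the left, with rod_stored at the far end (322,163) and strip_stored at the near end (302,232). Could be taken for the rod: brown (471,248), purple (384,271) and (437,291); for the strip: the spanner. I choose grey (417,238) and the dog-bone (413,189).

```bash
cat >> h.py <<'E'
def blobs(c,thr=95,amin=60,sat=60):
    f=c['frame']; hsv=cv2.cvtColor(f,cv2.COLOR_RGB2HSV)
    m=((hsv[:,:,2]>thr)&(hsv[:,:,1]<sat)).astype(np.uint8)
    n,l,st,ce=cv2.connectedComponentsWithStats(m)
    return [(i,(l==i).astype(np.uint8),st[i],ce[i]) for i in range(1,n) if st[i][4]>=amin]
def pose(c,m,z):
    p=cv2.findNonZero(m)[:,0,:].astype(float)
    w=np.array([ray(c,u,v,z)[:2] for u,v in p])
    (cx,cy),(a,b),th=cv2.minAreaRect(w.astype(np.float32)*1000)
    if a<b: a,b,th=b,a,th+90
    return np.round([cx,cy,a,b,(th+90)%180-90],1)
E
python3 - <<'E'
from h import *
a=cam('top');b=cam('side')
for n,c,x0 in (('top',a,(250,480,100,320)),('side',b,(250,490,180,400))):
    for i,m,st,ce in blobs(c):
        if x0[0]<ce[0]<x0[1] and x0[2]<ce[1]<x0[3]:
            print(n,np.round(ce),st,pose(c,m,.011),pose(c,m,.02) )
f=a['frame'][90:280,230:490]; f2=b['frame'][160:400,200:500]
cv2.imwrite('pics/c1.png',cv2.resize(f,None,fx=3,fy=3,interpolation=cv2.INTER_CUBIC)[:,:,::-1])
E
```

```text
top [268. 169.] [ 248  113   41  113 1252] [672.5 186.1 358.4  34.4 -13.9] [669.9 184.7 355.5  34.1 -13.9]
top [430. 142.] [402 131  58  22 449] [ 755.7 -301.2  171.3   41.2   76.5] [ 752.5 -298.8  169.9   40.9   76.5]
top [310. 208.] [ 266  140   91  112 3808] [594.8  55.8 302.9 211.7 -13.6] [592.9  55.4 300.5 210.  -13.6]
top [322. 163.] [302 155  41  17 290] [688.5  25.7 122.9  27.3  75.7] [685.9  25.5 121.9  27.1  75.7]
top [412. 190.] [392 176  41  28 413] [ 610.1 -242.6  124.1   34.7  -61.4] [ 608.1 -240.6  123.1   34.4  -61.4]
top [416. 238.] [396 230  42  17 287] [ 467.8 -250.7  120.4   24.8   77.6] [ 466.9 -248.6  119.4   24.6   77.6]
side [340. 184.] [ 279  112  120  128 3534] [647.1 328.1 781.9 443.2  76.4] [643.4 312.1 770.7 436.9  76.4]
side [380. 294.] [354 274  51  42 571] [ 609.7 -247.9  123.8   34.7  -61.2] [ 606.5 -255.7  122.    34.2  -61.2]
side [458. 311.] [440 277  35  68 709] [ 755.2 -307.6  169.6   38.7   77. ] [ 749.9 -314.5  167.2   38.2   77. ]
side [311. 302.] [303 278  17  50 459] [ 469.  -246.9  128.5   25.9   77.6] [ 467.8 -254.7  126.7   25.6   77.6]
```

View pics/c1.png

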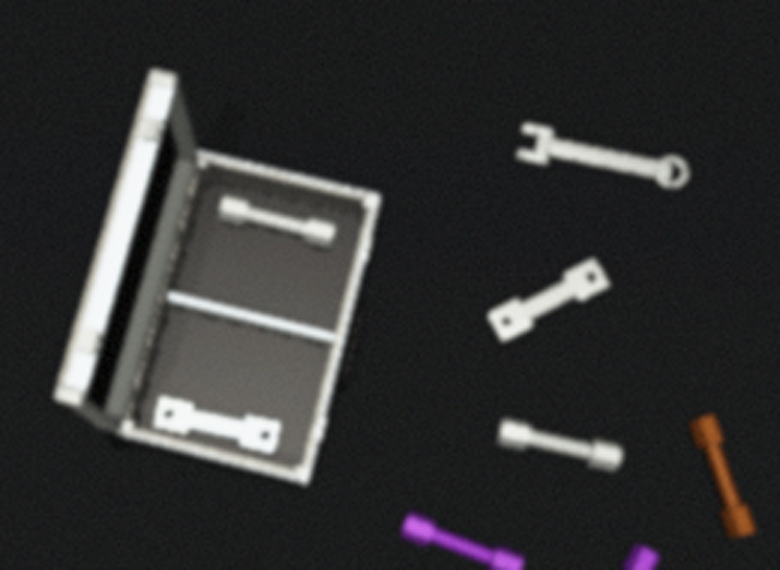

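The close crop confirms the plain grey rod at full-image (417,238) and the dog-bone with dots at (413,189). The case corners are also clear.

```bash
cat >> h.py <<'E'
from scipy.spatial.transform import Rotation as Ro
def go(pos,yaw,s=None):
    """units of shift (tool axes) and turn to reach TCP pos with tool x at yaw(deg), pointing down"""
    s=s or manip.sense(); R=Ro.from_quat(np.roll(s['orientation'],-1))
    d=R.inv().apply(np.array(pos)-s['tool_pos'])/.04
    T=Ro.from_euler('z',yaw,degrees=True)*Ro.from_euler('x',180,degrees=True)
    T2=T*Ro.from_euler('z',180,degrees=True)
    print('shift',np.round(d,3),'turn',*[np.round(np.degrees((R.inv()*t).as_rotvec())/6,2) for t in(T,T2)],
     'z %.4f w %.4f q7 %.2f t %.2f F'%(s['tool_pos'][2],s['grip_width'],s['qpos'][6],s['t']),np.round(s['force'],1),np.round(s['tool_pos'],4))
E
python3 - <<'E'
from h import *
a=cam('top');b=cam('side')
P=[ray(a,u,v,.06) for u,v in((356,155.7),(331.7,250),(272.3,233.3),(297.7,141.7))]
print(np.round(P,4)); print([np.linalg.norm(P[i]-P[(i+1)%4]).round(3) for i in range(4)])
fm=(P[0]+P[1])/2; y=P[1]-P[0]; y/=np.linalg.norm(y); x=np.array([-y[1],y[0],0]); x=x if x[1]>0 else -x
print('front mid',fm,'x',x,'deg',np.degrees(np.arctan2(x[1],x[0])),'centre',fm+.09*x)
# side check of front top corners
for p in P: print(proj(b,p).round(1))
go([.468,-.249,.12],77.6)
E
```

```text
[[ 0.6965 -0.0728  0.06  ]
 [ 0.4246 -0.0064  0.06  ]
 [ 0.468   0.1601  0.06  ]
 [ 0.737   0.0967  0.06  ]]
[np.float64(0.28), np.float64(0.172), np.float64(0.276), np.float64(0.174)]
front mid [ 0.56057066 -0.03959974  0.06      ] x [ 0.23738924  0.97141461 -0.        ] deg 76.26749799012943 centre [0.58193569 0.04782757 0.06      ]
[394.7 220.6]
[279.3 213.6]
[290.1 177.2]
[389.5 182.2]
shift [ 9.572 -7.077  2.778] turn [-1.000e-02 -0.000e+00 -1.031e+01] [-0.000e+00  1.000e-02  1.969e+01] z 0.2310 w 0.0853 q7 -0.05 t 0.30 F [ 0.9  0.7 -0.2] [ 0.1763 -0.6254  0.231 ]
```

Call:
{"api": "jog_arm", "payload": {
  "plan": [
    [-1,[0.9,-0.5,0],[0,0,-1.1]],
    [-1,[1.7,-1.2,0],[0,0,-2.2]],
    [-1,[2.5,-1.9,0],[0,0,-3.3]],
    [-1,[3.3,-2.5,0],[0,0,-4.4]],
    [-1,[4.1,-3.0,0],[0,0,-5.2]]
  ],
  "grip_force": 60
}}

```text
t: 0.72
tool_pos: [0.3025, -0.4632, 0.2315]
orientation: [-0.0, 0.916, 0.401, 0.0]
force: [0.4, 0.6, -0.2]
grip_width: 0.0853
gripper_force: 0.0
```

```bash
python3 -c "
from h import *
go([.468,-.249,.12],77.6)"
```

```text
shift [ 6.74  -0.594  2.787] turn [-0.   -0.   -5.06] [-0.    0.   24.94] z 0.2315 w 0.0853 q7 0.14 t 0.72 F [ 0.4  0.6 -0.2] [ 0.3025 -0.4632  0.2315]
```

Call:
{"api": "jog_arm", "payload": {
  "plan": [
    [-1,[1.0,-0.1,0],[0,0,-1.1]],
    [-1,[2.0,-0.2,0],[0,0,-2.1]],
    [-1,[3.0,-0.3,0],[0,0,-3.1]],
    [-1,[4.0,-0.4,0],[0,0,-4.1]],
    [-1,[5.0,-0.5,0],[0,0,-5.1]]
  ]
}}

```text
t: 1.13
tool_pos: [0.4244, -0.3042, 0.2316]
orientation: [0.0, 0.778, 0.628, -0.0]
force: [0.2, -0.1, -0.1]
grip_width: 0.0852
gripper_force: 0.0
```

```bash
python3 -c "
from h import *
go([.468,-.249,.16],77.6)"
```

```text
shift [1.58  0.773 1.79 ] turn [0.01 0.01 0.04] [-1.000e-02  1.000e-02 -2.996e+01] z 0.2316 w 0.0852 q7 0.27 t 1.13 F [ 0.2 -0.1 -0.1] [ 0.4244 -0.3042  0.2316]
```

Call:
{"api": "jog_arm", "payload": {
  "plan": [
    [-1,[0.7,0.3,0.3],[0,0,0]],
    [-1,[1.3,0.6,0.6],[0,0,0]],
    [-1,[1.58,0.77,1.0],[0,0,0]],
    [-1,[1.58,0.77,1.5],[0,0,0]],
    [-1,[1.58,0.77,1.5],[0,0,0]]
  ]
}}

```text
t: 1.55
tool_pos: [0.4655, -0.2485, 0.168]
orientation: [-0.003, 0.779, 0.627, -0.001]
force: [-0.8, -0.1, -0.1]
grip_width: 0.0858
gripper_force: 0.0
```

Run:
```python
from h import *
c=cam('wrist','w1.png'); print((-np.array(c['R']).T@np.array(c['t'])).round(3))
for i,m,st,ce in blobs(c,thr=95,amin=300):
    print(ce.round(),st,pose(c,m,.011))
print(proj(c,manip.sense()['tool_pos'])); go([.468,-.249,.1],77.6)
```

```text
[ 0.483 -0.172  0.311]
[352. 169.] [     0      0    640    400 173712] [ 443.2 -301.   769.7  423.3  -11.8]
[487. 376.] [478 345  25  53 307] [ 604.  -508.4   77.7   10.6   70.2]
[324.176977   268.96498825]
shift [0.033 0.057 1.74 ] turn [-0.04 -0.01 -0.  ] [-1.e-02  7.e-02  3.e+01] z 0.1696 w 0.0854 q7 0.09 t 1.60 F [-0.7 -0.3 -0.2] [ 0.4658 -0.2499  0.1696]
```

View pics/w1.png

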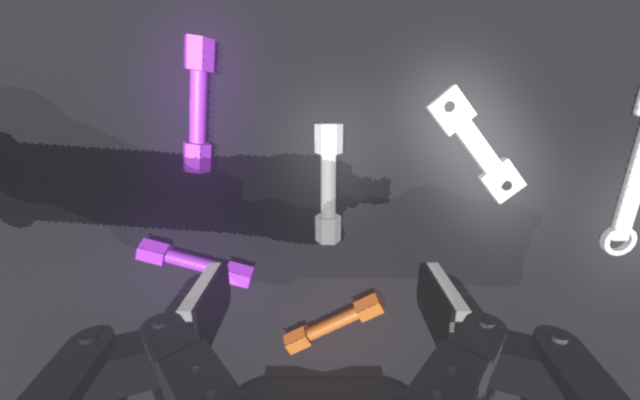

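The wrist view shows the grey rod from (329,122) to (328,243), centred between the fingers, and the strip's dots at (450,106) and (507,186).

Run:
```python
from h import *
c=cam('wrist')
for u,v,z in((329,124,.015),(328,241,.008),(450,106,.01),(507,186,.01),(315,185,.011),(343,185,.011)): print(ray(c,u,v,z).round(4))
go([.468,-.249,.005],77.6)
```

```text
[ 0.4821 -0.1967  0.015 ]
[ 0.4567 -0.3113  0.008 ]
[ 0.5906 -0.2048  0.01  ]
[ 0.6368 -0.2903  0.01  ]
[ 0.4571 -0.2499  0.011 ]
[ 0.4833 -0.2556  0.011 ]
shift [0.056 0.028 4.151] turn [-0.01  0.   -0.01] [0.000e+00 2.000e-02 2.999e+01] z 0.1711 w 0.0854 q7 0.09 t 1.65 F [ 0.5 -0.   0.2] [ 0.4667 -0.251   0.1711]
```

Call:
{"api": "jog_arm", "payload": {
  "plan": [
    [-1,[0,0.05,0.9],[0,0,0]],
    [-1,[0,0.07,1.8],[0,0,0]],
    [-1,[0,0.07,2.7],[0,0,0]],
    [-1,[0,0.07,3.4],[0,0,0]],
    [-1,[0,0.07,3.8],[0,0,0]]
  ]
}}

```text
t: 2.07
tool_pos: [0.4686, -0.2523, 0.0175]
orientation: [-0.001, 0.78, 0.625, -0.001]
force: [-0.4, 0.9, 1.0]
grip_width: 0.0853
gripper_force: 0.0
```

```bash
python3 -c "
from h import *
go([.469,-.252,.006],77.6)"
```

```text
shift [0.009 0.01  0.288] turn [-0.02  0.   -0.03] [ 0.    0.04 29.97] z 0.0175 w 0.0853 q7 -0.00 t 2.07 F [-0.4  0.9  1. ] [ 0.4686 -0.2523  0.0175]
```

Call:
{"api": "jog_arm", "payload": {
  "plan": [
    [-1,[0,0,0.28],[0,0,0]],
    [1,[0,0,0.28],[0,0,0]],
    [1,[0,0,0.28],[0,0,0]],
    [1,[0,0,0.28],[0,0,0]],
    [1,[0,0,0.28],[0,0,0]]
  ],
  "grip_force": 60
}}

```text
t: 2.48
tool_pos: [0.4714, -0.2522, 0.0098]
orientation: [0.002, 0.78, 0.626, 0.001]
force: [0.3, -0.2, -0.1]
grip_width: 0.0386
gripper_force: 0.0
```

Call:
{"api": "jog_arm", "payload": {
  "plan": [
    [1,[0,0,0],[0,0,0]],
    [1,[0,0,0],[0,0,0]],
    [1,[0,0,0],[0,0,0]],
    [1,[0,0,0],[0,0,0]],
    [1,[0,0,0],[0,0,0]]
  ]
}}

```text
t: 2.9
tool_pos: [0.4703, -0.2517, 0.0093]
orientation: [0.0, 0.78, 0.626, -0.0]
force: [-3.0, 0.0, 6.2]
grip_width: 0.0109
gripper_force: 58.6
```

Call:
{"api": "jog_arm", "payload": {
  "plan": [
    [0.3,[0,0,0],[0,0,0]],
    [0.3,[0,0,0],[0,0,0]],
    [0.3,[0,0,0.1],[0,0,0]],
    [0.3,[0,0,0.18],[0,0,0]],
    [0.3,[0,0,0.18],[0,0,0]]
  ]
}}

```text
t: 3.32
tool_pos: [0.4694, -0.2511, 0.0]
orientation: [-0.001, 0.78, 0.626, -0.0]
force: [-0.3, 0.1, 0.2]
grip_width: 0.03
gripper_force: 0.0
```

Call:
{"api": "jog_arm", "payload": {
  "plan": [
    [0.5,[0,0,0],[0,0,0]],
    [1,[0,0,0],[0,0,0]],
    [1,[0,0,0],[0,0,0]],
    [1,[0,0,0],[0,0,0]],
    [1,[0,0,0],[0,0,0]]
  ]
}}

```text
t: 3.73
tool_pos: [0.4701, -0.2513, 0.0009]
orientation: [0.0, 0.78, 0.626, 0.0]
force: [-0.3, 0.3, -2.0]
grip_width: 0.0118
gripper_force: 58.5
```

Call:
{"api": "jog_arm", "payload": {
  "plan": [
    [1,[0,0,0],[0,0,0]],
    [1,[0,0,-0.4],[0,0,0]],
    [1,[0,0,-1.0],[0,0,0]],
    [1,[0,0,-1.8],[0,0,0]],
    [1,[0,0,-2.6],[0,0,0]]
  ],
  "grip_force": 90
}}

```text
t: 4.15
tool_pos: [0.4688, -0.2508, 0.1051]
orientation: [-0.001, 0.78, 0.626, -0.001]
force: [0.3, -0.6, -2.2]
grip_width: 0.0107
gripper_force: 88.1
```

Run:
```python
from h import *
cv2.imwrite('pics/w2.png',cam('wrist')['frame'][:,:,::-1])
C=np.array([.582,.047]);x=np.array([.2374,.9714]);y=np.array([-.9714,.2374])
p=C-.008*x-.045*y
print(p); go([*p,.17],76.3)
```

```text
[0.6238138 0.0285458]
shift [ 7.676  2.168 -1.456] turn [0.09 0.03 0.21] [ -0.04   0.13 -29.79] z 0.1119 w 0.0107 q7 0.05 t 4.20 F [ 1.4 -0.3  1.8] [ 0.4734 -0.2528  0.1119]
```

View pics/w2.png

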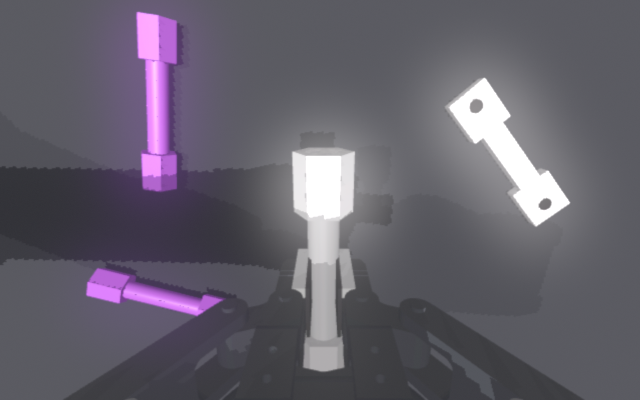

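The rod is held by its middle, spanning rows 150 to 368. I check its tilt against the projection of a level rod.

Run:
```python
from h import *
c=cam('wrist');s=manip.sense();R=Ro.from_quat(np.roll(s['orientation'],-1))
for off in (-.006,0,.006):
  for tilt in(-15,0,15):
    T=Ro.from_euler('y',tilt,degrees=True)
    print(off,tilt,[proj(c,s['tool_pos']+R.apply(np.array([0,0,-.01])+T.apply([x+off,0,z]))).round() [1] for x,z in((.057,-.011),(.031,-.011),(-.031,-.011),(-.057,-.011))])
print(s['wrist_torque'].round(3),s['force'].round(2))
```

```text
-0.006 -15 [np.float64(163.0), np.float64(223.0), np.float64(363.0), np.float64(420.0)]
-0.006 0 [np.float64(172.0), np.float64(234.0), np.float64(355.0), np.float64(397.0)]
-0.006 15 [np.float64(193.0), np.float64(248.0), np.float64(342.0), np.float64(371.0)]
0 -15 [np.float64(148.0), np.float64(209.0), np.float64(350.0), np.float64(407.0)]
0 0 [np.float64(157.0), np.float64(220.0), np.float64(344.0), np.float64(387.0)]
0 15 [np.float64(178.0), np.float64(237.0), np.float64(335.0), np.float64(365.0)]
0.006 -15 [np.float64(134.0), np.float64(195.0), np.float64(336.0), np.float64(394.0)]
0.006 0 [np.float64(141.0), np.float64(206.0), np.float64(334.0), np.float64(378.0)]
0.006 15 [np.float64(162.0), np.float64(224.0), np.float64(327.0), np.float64(358.0)]
[ 0.023 -0.128  0.021] [ 1.43 -0.06 -2.54]
```

Call:
{"api": "jog_arm", "payload": {
  "plan": [
    [1,[0.5,0.1,-0.2],[0,0,0]],
    [1,[1.3,0.4,-0.5],[0,0,0]],
    [1,[2.2,0.6,-0.6],[0,0,0]],
    [1,[3.1,0.9,-0.6],[0,0,0]],
    [1,[4.0,1.1,-0.6],[0,0,0]]
  ]
}}

```text
t: 4.67
tool_pos: [0.5479, -0.1034, 0.1283]
orientation: [0.0, 0.78, 0.626, -0.0]
force: [0.5, -0.5, -1.6]
grip_width: 0.0106
gripper_force: 88.2
```

Call:
{"api": "jog_arm", "payload": {
  "plan": [
    [1,[0.9,0.25,0],[0,0,0.1]],
    [1,[1.8,0.5,0],[0,0,0.1]],
    [1,[2.6,0.7,0],[0,0,0.2]],
    [1,[3.2,0.9,0],[0,0,0.2]],
    [1,[3.5,1.0,0],[0,0,0.2]]
  ]
}}

```text
t: 5.08
tool_pos: [0.6171, 0.0285, 0.1276]
orientation: [-0.001, 0.784, 0.62, 0.0]
force: [-0.2, 1.1, -2.6]
grip_width: 0.0107
gripper_force: 88.3
```

Run:
```python
from h import *
cam('top','t2.png');cam('side','s2.png')
C=np.array([.582,.047]);x=np.array([.2374,.9714]);y=np.array([-.9714,.2374])
p=C-.010*x-.045*y
print(p); go([*p,.009],76.3)
```

```text
[0.623339 0.026603]
shift [0.041 0.165 2.97 ] turn [-0.02 -0.01  0.05] [ 2.000e-02 -2.000e-02 -2.995e+01] z 0.1278 w 0.0105 q7 -0.54 t 5.18 F [-0.5 -0.5 -2. ] [0.6167 0.0264 0.1278]
```

View pics/s2.png

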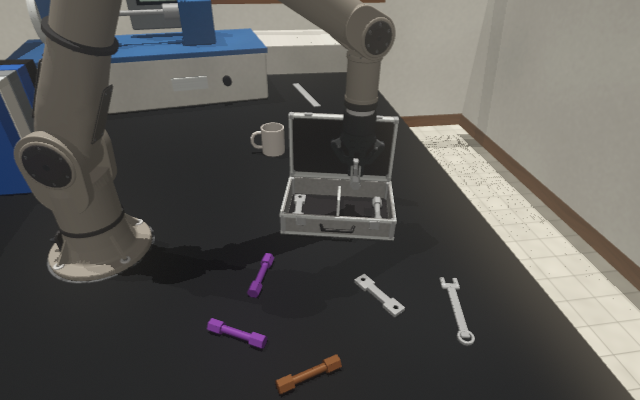

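Side view: the rod hangs at (356,165) between the divider (340,200) and the stored bar (377,208), clear of the lid. Going down.

Call:
{"api": "jog_arm", "payload": {
  "plan": [
    [1,[0.04,0.1,0.6],[0,0,0]],
    [1,[0.04,0.16,1.2],[0,0,0]],
    [1,[0.04,0.16,1.8],[0,0,0]],
    [1,[0.04,0.16,2.3],[0,0,0]],
    [1,[0.04,0.16,2.5],[0,0,0]]
  ]
}}

```text
t: 5.6
tool_pos: [0.6197, 0.0197, 0.0249]
orientation: [-0.001, 0.787, 0.617, -0.004]
force: [0.2, -1.0, -2.4]
grip_width: 0.0106
gripper_force: 88.3
```

Call:
{"api": "jog_arm", "payload": {
  "plan": [
    [1,[0,0,0.1],[0,0,0]],
    [1,[0,0,0.18],[0,0,0]],
    [1,[0,0,0.25],[0,0,0]],
    [1,[0,0,0.31],[0,0,0]],
    [1,[0,0,0.36],[0,0,0]]
  ]
}}

```text
t: 6.02
tool_pos: [0.6241, 0.0234, 0.0154]
orientation: [0.001, 0.786, 0.618, 0.001]
force: [0.1, -0.4, -2.2]
grip_width: 0.0108
gripper_force: 88.3
```

Run:
```python
from h import *
go([0.6233,.0266,.009],76.3); print(manip.sense()['wrist_torque'])
```

```text
shift [ 0.072 -0.04   0.159] turn [ 0.02 -0.    0.01] [  0.     0.03 -29.99] z 0.0154 w 0.0108 q7 -0.60 t 6.02 F [ 0.1 -0.4 -2.2] [0.6241 0.0234 0.0154]
[ 0.01638467 -0.00418193  0.01190838]
```

Lower the last millimetres until the force changes.

Call:
{"api": "jog_arm", "payload": {
  "plan": [
    [1,[0.05,0,0.04],[0,0,0]],
    [1,[0.05,0,0.08],[0,0,0]],
    [1,[0.05,0,0.12],[0,0,0]],
    [1,[0.05,0,0.14],[0,0,0]],
    [1,[0.05,0,0.14],[0,0,0]]
  ]
}}

```text
t: 6.43
tool_pos: [0.6237, 0.0254, 0.0087]
orientation: [-0.0, 0.786, 0.618, -0.0]
force: [-0.9, 0.2, -1.8]
grip_width: 0.0103
gripper_force: 88.3
```

Call:
{"api": "jog_arm", "payload": {
  "plan": [
    [1,[0,0,0.03],[0,0,0]],
    [1,[0,0,0.05],[0,0,0]],
    [1,[0,0,0.05],[0,0,0]]
  ]
}}

```text
t: 6.68
tool_pos: [0.6239, 0.0254, 0.007]
orientation: [0.0, 0.786, 0.618, 0.0]
force: [0.6, -0.2, -1.5]
grip_width: 0.0107
gripper_force: 88.6
```

Call:
{"api": "jog_arm", "payload": {
  "plan": [
    [0.6,[0,0,0],[0,0,0]],
    [0.4,[0,0,0],[0,0,0]],
    [0.2,[0,0,0],[0,0,0]],
    [0.15,[0,0,0],[0,0,0]],
    [0.15,[0,0,0],[0,0,0]]
  ]
}}

```text
t: 7.1
tool_pos: [0.624, 0.0254, 0.0071]
orientation: [0.0, 0.786, 0.618, 0.0]
force: [-0.4, 0.2, 0.0]
grip_width: 0.0365
gripper_force: 0.0
```

Call:
{"api": "jog_arm", "payload": {
  "plan": [
    [0.15,[0,0,-0.3],[0,0,0]],
    [0.15,[0,0,-0.8],[0,0,0]],
    [0.15,[0,0,-1.5],[0,0,0]],
    [0.15,[0,0,-2.3],[0,0,0]],
    [0.0,[0,0,-3.0],[0,0,0]]
  ]
}}

```text
t: 7.52
tool_pos: [0.624, 0.0257, 0.1295]
orientation: [0.0, 0.786, 0.618, 0.001]
force: [1.5, -0.3, -0.5]
grip_width: 0.0425
gripper_force: 0.0
```

Run:
```python
from h import *
go([.612,-.246,.13],118.7)
```

```text
shift [-6.672  1.309 -0.013] turn [ 0.01 -0.   -7.06] [-0.000e+00 -2.000e-02  2.294e+01] z 0.1295 w 0.0425 q7 -0.54 t 7.52 F [ 1.5 -0.3 -0.5] [0.624  0.0257 0.1295]
```

Call:
{"api": "jog_arm", "payload": {
  "plan": [
    [-0.3,[-0.7,0.1,0],[0,0,-0.6]],
    [-0.6,[-1.6,0.3,0],[0,0,-1.6]],
    [-0.6,[-2.6,0.5,0],[0,0,-2.7]],
    [-0.6,[-3.5,0.7,0],[0,0,-3.8]],
    [-0.6,[-4.4,0.85,0],[0,0,-4.9]]
  ]
}}

```text
t: 7.93
tool_pos: [0.6155, -0.1557, 0.1282]
orientation: [0.001, 0.601, 0.799, 0.0]
force: [0.4, 0.1, 0.1]
grip_width: 0.0682
gripper_force: 0.0
```

Run:
```python
from h import *
go([.612,-.246,.13],118.7)
```

```text
shift [-2.145 -0.707 -0.042] turn [ 0.01  0.01 -2.11] [ 2.000e-02 -1.000e-02  2.789e+01] z 0.1282 w 0.0682 q7 0.23 t 7.93 F [0.4 0.1 0.1] [ 0.6155 -0.1557  0.1282]
```

Call:
{"api": "jog_arm", "payload": {
  "plan": [
    [-0.6,[-0.7,-0.2,0],[0,0,-0.9]],
    [-0.6,[-1.4,-0.5,0],[0,0,-1.7]],
    [-0.6,[-2.0,-0.7,0],[0,0,-2.1]],
    [-0.6,[-2.15,-0.7,0],[0,0,-2.1]],
    [-0.6,[-2.15,-0.7,0],[0,0,-2.1]]
  ]
}}

```text
t: 8.35
tool_pos: [0.6113, -0.2476, 0.1274]
orientation: [0.001, 0.515, 0.857, -0.001]
force: [-0.1, 1.0, 0.3]
grip_width: 0.0686
gripper_force: 0.0
```

Run:
```python
from h import *
c=cam('wrist')
for t in(150,200):
  for i,m,st,ce in blobs(c,thr=t,amin=1500): print(t,ce.round(),st,pose(c,m,.01))
a=cam('top')
for i,m,st,ce in blobs(a): 
  if 280<ce[0]<450 and 130<ce[1]<280: print('top',ce.round(),st[4],pose(a,m,.02))
go([.612,-.246,.002],118.7)
```

```text
150 [570.  20.] [ 491    0  147   52 3585] [700.3 -56.7 102.1  32.6  28.1]
150 [325. 184.] [ 304  117   41  142 4240] [ 611.6 -244.6  121.4   31.2  -60.8]
150 [477. 272.] [ 445  240   69   64 1819] [ 767.6 -250.5   63.9   41.2   78.5]
200 [326. 184.] [ 305  118   39  140 3758] [ 611.4 -244.6  120.3   30.2  -61. ]
200 [477. 273.] [ 446  241   67   62 1569] [ 767.7 -250.5   62.8   39.3   78.2]
top [416. 139.] 249 [ 761.8 -261.2   92.2   40.9   77.1]
top [310. 208.] 3801 [592.8  55.3 300.8 209.2 -13.5]
top [322. 163.] 291 [685.9  25.5 121.9  27.1  75.7]
top [321. 183.] 306 [624.5  27.9 123.1  27.1  76.5]
top [409. 191.] 278 [ 606.7 -237.8  116.9   34.1  -61.4]
shift [-0.078 -0.048  3.137] turn [ 0.01 -0.01 -0.05] [-1.000e-02 -2.000e-02  2.995e+01] z 0.1275 w 0.0679 q7 0.57 t 8.45 F [ 0.4  0.1 -0.5] [ 0.6121 -0.2425  0.1275]
```

Call:
{"api": "jog_arm", "payload": {
  "plan": [
    [-0.6,[-0.03,-0.04,0.8],[0,0,0]],
    [-0.6,[-0.03,-0.04,1.6],[0,0,0]],
    [-0.4,[-0.03,-0.04,2.2],[0,0,0]],
    [-0.2,[-0.03,-0.04,2.6],[0,0,0]],
    [0.0,[-0.03,-0.04,2.8],[0,0,0]]
  ]
}}

```text
t: 8.87
tool_pos: [0.6097, -0.2421, 0.0126]
orientation: [-0.002, 0.511, 0.86, 0.0]
force: [-0.4, 1.0, 1.3]
grip_width: 0.0428
gripper_force: 0.0
```

Call:
{"api": "jog_arm", "payload": {
  "plan": [
    [0.1,[0,0,0],[0,0,0]],
    [0.1,[0,0,0],[0,0,0]],
    [0.1,[0,0,0],[0,0,0]]
  ]
}}

```text
t: 9.12
tool_pos: [0.6124, -0.2452, 0.0167]
orientation: [0.001, 0.512, 0.859, 0.0]
force: [0.6, -0.6, 0.2]
grip_width: 0.0388
gripper_force: 0.0
```

Run:
```python
from h import *
go([.6115,-.2446,.001],119)
```

```text
shift [ 0.024 -0.014  0.392] turn [ 0.02  0.02 -0.1 ] [ 0.03 -0.03 29.9 ] z 0.0167 w 0.0388 q7 0.51 t 9.12 F [ 0.6 -0.6  0.2] [ 0.6124 -0.2452  0.0167]
```

Call:
{"api": "jog_arm", "payload": {
  "plan": [
    [0.1,[0.02,0,0.2],[0,0,-0.1]],
    [0.1,[0.02,0,0.38],[0,0,-0.1]],
    [0.1,[0.02,0,0.38],[0,0,-0.1]],
    [1,[0.02,0,0.38],[0,0,-0.1]],
    [1,[0.02,0,0.38],[0,0,-0.1]]
  ]
}}

```text
t: 9.53
tool_pos: [0.6111, -0.2452, 0.0005]
orientation: [0.001, 0.508, 0.861, 0.0]
force: [-5.4, -4.0, 17.5]
grip_width: 0.0152
gripper_force: 20.1
```

Call:
{"api": "jog_arm", "payload": {
  "plan": [
    [1,[0,0,0],[0,0,0]],
    [1,[0,0,0],[0,0,0]],
    [1,[0,0,0],[0,0,0]],
    [1,[0,0,0],[0,0,0]]
  ]
}}

```text
t: 9.87
tool_pos: [0.6111, -0.2453, 0.0008]
orientation: [0.001, 0.508, 0.861, 0.0]
force: [0.1, 0.2, 6.3]
grip_width: 0.0131
gripper_force: 89.1
```

Call:
{"api": "jog_arm", "payload": {
  "plan": [
    [1,[0,0,-0.2],[0,0,0]],
    [1,[0,0,-0.7],[0,0,0]],
    [1,[0,0,-1.4],[0,0,0]],
    [1,[0,0,-2.2],[0,0,0]],
    [1,[0,0,-3.0],[0,0,0]]
  ]
}}

```text
t: 10.28
tool_pos: [0.6092, -0.2448, 0.1201]
orientation: [-0.001, 0.508, 0.861, -0.0]
force: [0.9, 0.3, -0.7]
grip_width: 0.013
gripper_force: 88.2
```

Run:
```python
from h import *
cam('wrist','w3.png')
C=np.array([.582,.047]);x=np.array([.2374,.9714]);y=np.array([-.9714,.2374])
p=C-.010*x+.046*y
print(p); go([*p,.13],76.3)
```

```text
[0.5349416 0.0482064]
shift [ 7.392  1.83  -0.095] turn [0.08 0.05 7.1 ] [ -0.06   0.1  -22.89] z 0.1280 w 0.0128 q7 0.58 t 10.33 F [2.1 0.4 2.2] [ 0.6139 -0.246   0.128 ]
```

View pics/w3.png

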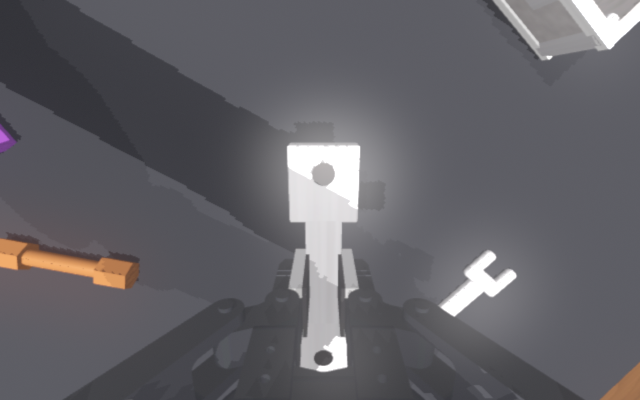

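The strip is held level by its neck, with dots at (323,174) and (323,357). Carrying it to the near compartment.

Call:
{"api": "jog_arm", "payload": {
  "plan": [
    [1,[0.5,0.1,0],[0,0,0.5]],
    [1,[1.4,0.3,0],[0,0,1.5]],
    [1,[2.3,0.6,0],[0,0,2.5]],
    [1,[3.2,0.8,0],[0,0,3.5]],
    [1,[4.1,1.0,0],[0,0,4.5]]
  ]
}}

```text
t: 10.75
tool_pos: [0.5649, -0.0806, 0.1194]
orientation: [-0.0, 0.697, 0.717, -0.0]
force: [0.6, 0.8, -1.5]
grip_width: 0.0132
gripper_force: 88.2
```

Run:
```python
from h import *
go([.535,.048,.13],76.3)
```

```text
shift [ 3.236 -0.656 -0.263] turn [-0.01 -0.    2.56] [ 0.000e+00 -1.000e-02 -2.744e+01] z 0.1194 w 0.0132 q7 -0.11 t 10.75 F [ 0.6  0.8 -1.5] [ 0.5649 -0.0806  0.1194]
```

Call:
{"api": "jog_arm", "payload": {
  "plan": [
    [1,[0.8,-0.15,-0.1],[0,0,0.9]],
    [1,[1.7,-0.35,-0.2],[0,0,1.8]],
    [1,[2.5,-0.5,-0.2],[0,0,2.5]],
    [1,[3.1,-0.63,-0.2],[0,0,2.55]],
    [1,[3.24,-0.66,-0.2],[0,0,2.55]]
  ]
}}

```text
t: 11.17
tool_pos: [0.5333, 0.0525, 0.1279]
orientation: [-0.001, 0.782, 0.623, 0.0]
force: [-0.9, -0.0, -2.3]
grip_width: 0.0134
gripper_force: 88.3
```

Run:
```python
from h import *
cam('side','s3.png');cam('side')
C=np.array([.582,.047]);x=np.array([.2374,.9714]);y=np.array([-.9714,.2374])
a=cam('top')
go([.535,.048,.008],76.3)
```

```text
shift [ 0.05  -0.01   2.987] turn [-0.    0.01  0.07] [-2.000e-02 -0.000e+00 -2.993e+01] z 0.1275 w 0.0132 q7 -0.58 t 11.32 F [ 0.4 -0.1 -0.7] [0.535  0.0461 0.1275]
```

View pics/s3.png

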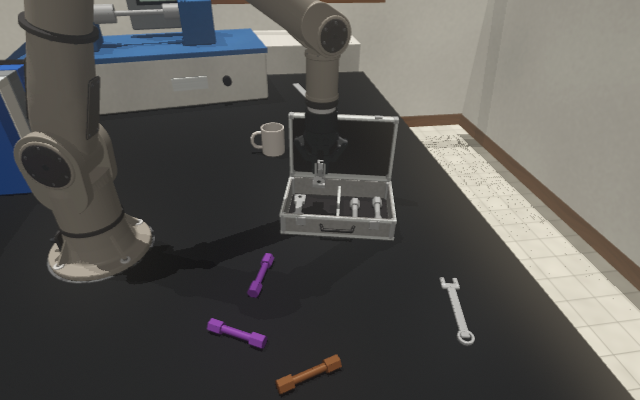

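Side view: the rod lies at (355,205) beside the stored bar (377,207). The strip hangs at (320,172) between the divider and the stored strip (299,203).

Call:
{"api": "jog_arm", "payload": {
  "plan": [
    [1,[0.05,0,0.6],[0,0,0]],
    [1,[0.05,0,1.2],[0,0,0]],
    [1,[0.05,0,1.8],[0,0,0]],
    [1,[0.05,0,2.3],[0,0,0]],
    [1,[0.05,0,2.5],[0,0,0]]
  ]
}}

```text
t: 11.73
tool_pos: [0.5339, 0.0452, 0.0246]
orientation: [-0.001, 0.786, 0.619, -0.003]
force: [-0.1, -0.0, -1.4]
grip_width: 0.0127
gripper_force: 88.3
```

Call:
{"api": "jog_arm", "payload": {
  "plan": [
    [1,[0,0,0.1],[0,0,0]],
    [1,[0,0,0.18],[0,0,0]],
    [1,[0,0,0.25],[0,0,0]],
    [1,[0,0,0.31],[0,0,0]],
    [1,[0,0,0.35],[0,0,0]]
  ]
}}

```text
t: 12.15
tool_pos: [0.5366, 0.0483, 0.0143]
orientation: [0.001, 0.785, 0.62, 0.001]
force: [-0.0, 0.1, -1.7]
grip_width: 0.013
gripper_force: 88.3
```

Run:
```python
from h import *
go([.535,.048,.0075],76.3)
```

```text
shift [-0.015 -0.037  0.171] turn [ 0.02 -0.    0.06] [  0.     0.03 -29.94] z 0.0143 w 0.0130 q7 -0.68 t 12.15 F [-0.   0.1 -1.7] [0.5366 0.0483 0.0143]
```

Call:
{"api": "jog_arm", "payload": {
  "plan": [
    [1,[0,0,0.04],[0,0,0]],
    [1,[0,0,0.08],[0,0,0]],
    [1,[0,0,0.12],[0,0,0]],
    [1,[0,0,0.15],[0,0,0]],
    [1,[0,0,0.16],[0,0,0]]
  ]
}}

```text
t: 12.57
tool_pos: [0.5357, 0.0483, 0.0071]
orientation: [0.0, 0.784, 0.62, -0.0]
force: [0.0, -0.5, -2.2]
grip_width: 0.0133
gripper_force: 88.3
```

Call:
{"api": "jog_arm", "payload": {
  "plan": [
    [0.5,[0,0,0],[0,0,0]],
    [0.35,[0,0,0],[0,0,0]],
    [0.2,[0,0,0],[0,0,0]],
    [0.15,[0,0,0],[0,0,0]],
    [0.15,[0,0,0],[0,0,0]]
  ]
}}

```text
t: 12.98
tool_pos: [0.536, 0.0484, 0.0075]
orientation: [0.0, 0.785, 0.62, 0.0]
force: [0.2, 0.9, -0.6]
grip_width: 0.0363
gripper_force: 0.0
```

Call:
{"api": "jog_arm", "payload": {
  "plan": [
    [0.15,[0,0,-0.3],[0,0,0]],
    [0.15,[0,0,-0.8],[0,0,0]],
    [0.15,[0,0,-1.5],[0,0,0]],
    [0.15,[0,0,-2.3],[0,0,0]],
    [1,[0,0,-3.0],[0,0,0]]
  ]
}}

```text
t: 13.4
tool_pos: [0.5359, 0.0486, 0.1298]
orientation: [0.0, 0.784, 0.62, 0.0]
force: [0.8, -0.7, -0.1]
grip_width: 0.0256
gripper_force: 0.0
```

```bash
cat >> h.py <<'E'
C=np.array([.582,.047,0]);X=np.array([.2374,.9714,0]);Y=np.array([-.9714,.2374,0]);Z=np.array([0,0,1.])
H=C+.09*X+.0605*Z
def lidpt(th,r,n,y=0): return H+r*(-np.cos(th)*X+np.sin(th)*Z)+n*(np.sin(th)*X+np.cos(th)*Z)+y*Y
E
python3 - <<'E'
from h import *
a=cam('top');b=cam('side','s4.png')
for i,m,st,ce in blobs(a): 
  if 280<ce[0]<450 and 130<ce[1]<280: print('top',ce.round(),st[4],pose(a,m,.02))
for th in(1.5,1.6,1.7,1.8):
  print(th,[proj(a,lidpt(th,.18,.022,y)).round() for y in(-.14,.14)],[proj(b,lidpt(th,.18,n,0)).round() for n in(0,.022)])
go(C+.21*X+.30*Z,76.3)
p=manip.sense()['tool_pos']-C; print(p@X,p@Y)
E
```

```text
top [321. 227.] 12246 [520.1  63.5 670.2 348.9  11.4]
top [430. 142.] 448 [ 752.5 -298.5  169.4   40.9   76.5]
1.5 [array([287., 115.]), array([255., 224.])] [array([342., 120.]), array([343., 116.])]
1.6 [array([280., 113.]), array([247., 222.])] [array([343., 117.]), array([343., 114.])]
1.7 [array([273., 112.]), array([241., 220.])] [array([343., 115.]), array([343., 113.])]
1.8 [array([267., 111.]), array([234., 219.])] [array([343., 113.]), array([343., 112.])]
shift [ 5.451  1.119 -4.141] turn [ 0.1  -0.03  0.06] [  0.05   0.16 -29.94] z 0.1332 w 0.0104 q7 -0.58 t 13.50 F [ 1.   0.1 -0.7] [0.5398 0.0493 0.1332]
-0.007808019607533262 0.041571578697277026
```

The lid's outer free edge in the top picture, (283,114)–(249,222), gives an angle of about 1.56. Raise and go over the lid with shut fingers.

Call:
{"api": "jog_arm", "payload": {
  "plan": [
    [1,[0,0.2,-0.9],[0,0,0]],
    [1,[0,0.4,-1.8],[0,0,0]],
    [1,[0,0.7,-2.7],[0,0,0]],
    [1,[0,1.0,-3.5],[0,0,0]],
    [1,[0,1.1,-4.2],[0,0,0]]
  ]
}}

```text
t: 13.92
tool_pos: [0.5799, 0.0376, 0.298]
orientation: [0.001, 0.785, 0.62, 0.001]
force: [0.3, 0.4, -1.1]
grip_width: 0.0
gripper_force: 0.0
```

Call:
{"api": "jog_arm", "payload": {
  "plan": [
    [1,[0.8,0,-0.2],[0,0,0]],
    [1,[1.7,0,-0.2],[0,0,0]],
    [1,[2.6,0,-0.2],[0,0,0]],
    [1,[3.5,0,-0.2],[0,0,0]],
    [1,[4.4,0,-0.2],[0,0,0]]
  ]
}}

```text
t: 14.33
tool_pos: [0.6191, 0.2108, 0.3034]
orientation: [0.0, 0.785, 0.62, -0.0]
force: [1.0, 0.2, 0.2]
grip_width: -0.0001
gripper_force: 0.0
```

Run:
```python
from h import *
go(C+.17*X+.205*Z,76.3)
p=manip.sense()['tool_pos']-C; print(p@X,p@Y)
print(manip.sense()['qpos'].round(2))
a=cam('top')
```

```text
shift [0.053 0.072 2.461] turn [-0.    0.    0.05] [-1.000e-02 -0.000e+00 -2.995e+01] z 0.3034 w -0.0001 q7 -0.80 t 14.33 F [1.  0.2 0.2] [0.6191 0.2108 0.3034]
0.1678977597490003 0.0028517339972690165
[ 0.01  0.41 -0.57  1.41  0.22  1.39 -0.8 ]
```

Call:
{"api": "jog_arm", "payload": {
  "plan": [
    [1,[0.1,0.05,0.7],[0,0,0]],
    [1,[0.1,0.07,1.4],[0,0,0]],
    [1,[0.1,0.07,2.0],[0,0,0]],
    [1,[0.1,0.07,2.4],[0,0,0]],
    [1,[0.1,0.07,2.4],[0,0,0]]
  ]
}}

```text
t: 14.8
tool_pos: [0.6201, 0.211, 0.2027]
orientation: [-0.001, 0.784, 0.62, -0.004]
force: [-0.8, 0.1, 0.4]
grip_width: -0.0002
gripper_force: 0.0
```

```bash
cat >> h.py <<'E'
def arc(ths,r=.145,n=.022,o=.011):
    s=manip.sense();R=Ro.from_quat(np.roll(s['orientation'],-1))
    for t in ths: print(round(t,2),(R.inv().apply(lidpt(t,r,n)+o*X-s['tool_pos'])/.04).round(2))
    p=s['tool_pos']-C; print('case',(p@X).round(4),(p@Y).round(4),p[2].round(4),'F along X,Z',s['force']@X,s['force'][2],s['t'])
E
python3 - <<'E'
from h import *
arc(np.arange(1.6,.4,-.1))
E
```

```text
1.6 [-1.03  0.04 -0.05]
1.5 [-1.39  0.04 -0.09]
1.4 [-1.76  0.04 -0.1 ]
1.3 [-2.12  0.03 -0.08]
1.2 [-2.49  0.03 -0.01]
1.1 [-2.84  0.03  0.09]
1.0 [-3.18  0.03  0.22]
0.9 [-3.51  0.03  0.39]
0.8 [-3.81  0.03  0.59]
0.7 [-4.1   0.02  0.82]
0.6 [-4.36  0.02  1.08]
0.5 [-4.6   0.03  1.36]
0.4 [-4.8   0.03  1.66]
case 0.1684 0.0019 0.2027 F along X,Z -0.09553111072539017 0.3889855740660433 14.8
```

Call:
{"api": "jog_arm", "payload": {
  "plan": [
    [1,[-0.5,0.04,-0.05],[0,0,0]],
    [1,[-0.8,0.04,-0.05],[0,0,0]],
    [1,[-1.0,0.04,-0.05],[0,0,0]],
    [1,[-1.2,0.04,-0.07],[0,0,0]],
    [1,[-1.4,0.04,-0.09],[0,0,0]]
  ]
}}

```text
t: 15.22
tool_pos: [0.6125, 0.1587, 0.2121]
orientation: [0.0, 0.784, 0.62, 0.002]
force: [3.6, 3.4, -0.9]
grip_width: 0.0
gripper_force: 1.6
```

Run:
```python
from h import *
arc(np.arange(1.5,.4,-.1))
a=cam('top')
f=a['frame'][90:290,210:410]
cv2.imwrite('pics/t5.png',cv2.resize(f,None,fx=3,fy=3,interpolation=cv2.INTER_CUBIC)[:,:,::-1])
```

```text
1.5 [-0.08 -0.08  0.13]
1.4 [-0.44 -0.08  0.12]
1.3 [-0.81 -0.08  0.15]
1.2 [-1.17 -0.09  0.21]
1.1 [-1.52 -0.09  0.3 ]
1.0 [-1.87 -0.09  0.43]
0.9 [-2.19 -0.09  0.6 ]
0.8 [-2.5 -0.1  0.8]
0.7 [-2.79 -0.1   1.02]
0.6 [-3.05 -0.1   1.28]
0.5 [-3.29 -0.1   1.56]
case 0.1158 -0.0031 0.2121 F along X,Z 4.169744504209585 -0.8865547589785893 15.2167
```

View pics/t5.png

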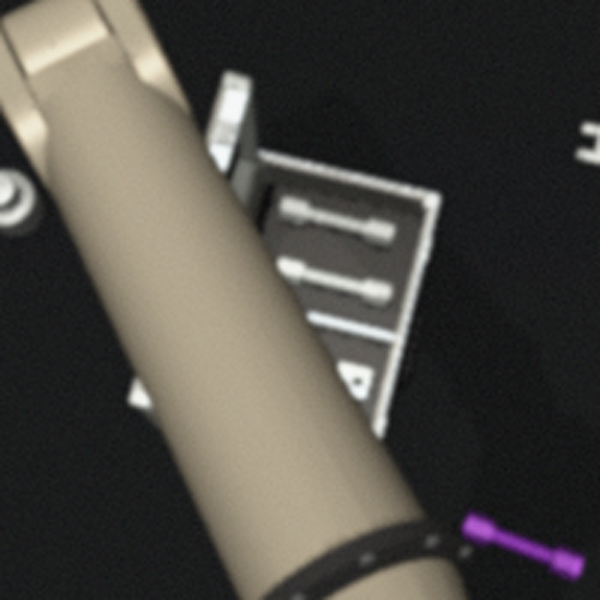

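The lid has begun to turn: its far outer corner is now at about (287,115) with 4 N contact, and both bars lie side by side. Continue along the arc.

Call:
{"api": "jog_arm", "payload": {
  "plan": [
    [1,[-0.3,-0.03,0.08],[0,0,0]],
    [1,[-0.6,-0.05,0.13],[0,0,0]],
    [1,[-0.9,-0.07,0.16],[0,0,0]],
    [1,[-1.2,-0.08,0.22],[0,0,0]],
    [1,[-1.5,-0.08,0.3],[0,0,0]]
  ]
}}

```text
t: 15.68
tool_pos: [0.5949, 0.0989, 0.1992]
orientation: [0.001, 0.785, 0.62, 0.001]
force: [2.9, 0.8, 0.8]
grip_width: 0.0
gripper_force: 1.3
```

Run:
```python
from h import *
arc(np.arange(1.1,.1,-.1))
```

```text
1.1 [ 0.04 -0.   -0.01]
1.0 [-0.31 -0.01  0.12]
0.9 [-0.63 -0.01  0.29]
0.8 [-0.94 -0.01  0.48]
0.7 [-1.23 -0.01  0.71]
0.6 [-1.49 -0.02  0.97]
0.5 [-1.73 -0.02  1.25]
0.4 [-1.94 -0.02  1.55]
0.3 [-2.11 -0.02  1.87]
0.2 [-2.25 -0.02  2.21]
case 0.0534 -0.0002 0.1992 F along X,Z 1.4694312380973988 0.814247490061634 15.6833
```

Call:
{"api": "jog_arm", "payload": {
  "plan": [
    [1,[-0.3,-0.01,0.12],[0,0,0]],
    [1,[-0.55,-0.01,0.24],[0,0,0]],
    [1,[-0.8,-0.01,0.38],[0,0,0]],
    [1,[-1.0,-0.01,0.53],[0,0,0]],
    [1,[-1.23,-0.01,0.71],[0,0,0]]
  ]
}}

```text
t: 16.1
tool_pos: [0.5821, 0.0512, 0.1697]
orientation: [-0.0, 0.785, 0.62, -0.001]
force: [1.5, 0.2, 2.9]
grip_width: 0.0001
gripper_force: 1.1
```

Run:
```python
from h import *
arc(np.r_[np.arange(.7,.35,-.05),.3,.2,.1,0])
```

```text
0.7 [ 0.    0.02 -0.02]
0.65 [-0.13  0.02  0.1 ]
0.6 [-0.26  0.02  0.23]
0.55 [-0.38  0.02  0.37]
0.5 [-0.49  0.02  0.51]
0.45 [-0.6   0.02  0.66]
0.4 [-0.7   0.02  0.81]
0.3 [-0.88  0.02  1.14]
0.2 [-1.02  0.02  1.47]
0.1 [-1.13  0.02  1.82]
0.0 [-1.2   0.02  2.18]
case 0.0041 0.001 0.1697 F along X,Z 0.5055399734988436 2.9249178409730727 16.1
```

Call:
{"api": "jog_arm", "payload": {
  "plan": [
    [1,[-0.13,0.02,0.11],[0,0,0]],
    [1,[-0.26,0.02,0.24],[0,0,0]],
    [1,[-0.38,0.02,0.38],[0,0,0]],
    [1,[-0.49,0.02,0.52],[0,0,0]],
    [1,[-0.6,0.02,0.66],[0,0,0]]
  ]
}}

```text
t: 16.52
tool_pos: [0.5774, 0.0287, 0.1432]
orientation: [-0.0, 0.784, 0.62, -0.001]
force: [-1.6, 0.5, 2.3]
grip_width: 0.0001
gripper_force: 0.8
```

Run:
```python
from h import *
arc(np.r_[np.arange(.5,-.01,-.05)])
```

```text
0.5 [ 0.08  0.   -0.15]
0.45 [-0.03  0.   -0.  ]
0.4 [-0.13  0.    0.15]
0.35 [-0.22  0.    0.31]
0.3 [-0.3   0.    0.47]
0.25 [-0.38  0.    0.64]
0.2 [-0.45  0.    0.81]
0.15 [-0.51  0.    0.98]
0.1 [-0.55  0.    1.16]
0.05 [-0.6   0.    1.34]
0.0 [-0.63  0.    1.52]
case -0.0189 0.0001 0.1432 F along X,Z 0.11233030837126798 2.3060601946131962 16.5167
```

Call:
{"api": "jog_arm", "payload": {
  "plan": [
    [1,[-0.09,0,0.09],[0,0,0]],
    [1,[-0.14,0,0.18],[0,0,0]],
    [1,[-0.2,0,0.28],[0,0,0]],
    [1,[-0.25,0,0.38],[0,0,0]],
    [1,[-0.3,0,0.48],[0,0,0]]
  ]
}}

```text
t: 16.93
tool_pos: [0.5752, 0.017, 0.1245]
orientation: [0.0, 0.784, 0.62, -0.0]
force: [-1.1, 0.9, 1.3]
grip_width: 0.0001
gripper_force: 0.7
```

Call:
{"api": "jog_arm", "payload": {
  "plan": [
    [1,[-0.05,0,0.1],[0,0,0]],
    [1,[-0.1,0,0.2],[0,0,0]],
    [1,[-0.15,0,0.31],[0,0,0]],
    [1,[-0.19,0,0.42],[0,0,0]],
    [1,[-0.23,0,0.53],[0,0,0]]
  ]
}}

```text
t: 17.35
tool_pos: [0.5734, 0.0083, 0.1033]
orientation: [0.0, 0.784, 0.62, 0.0]
force: [-0.1, 0.7, 0.7]
grip_width: 0.0001
gripper_force: 0.5
```

Run:
```python
from h import *
arc(np.r_[np.arange(.3,-.01,-.05)])
```

```text
0.3 [ 0.22 -0.02 -0.53]
0.25 [ 0.14 -0.02 -0.36]
0.2 [ 0.07 -0.02 -0.19]
0.15 [ 0.01 -0.02 -0.02]
0.1 [-0.04 -0.02  0.16]
0.05 [-0.08 -0.02  0.34]
0.0 [-0.11 -0.02  0.52]
case -0.0397 -0.0008 0.1033 F along X,Z 0.6464577228292501 0.6548125317815356 17.35
```

Call:
{"api": "jog_arm", "payload": {
  "plan": [
    [1,[-0.03,0,0.09],[0,0,0]],
    [1,[-0.05,0,0.18],[0,0,0]],
    [1,[-0.07,0,0.27],[0,0,0]],
    [1,[-0.09,0,0.35],[0,0,0]],
    [1,[-0.1,0,0.43],[0,0,0]]
  ]
}}

```text
t: 17.77
tool_pos: [0.5723, 0.004, 0.0862]
orientation: [0.0, 0.785, 0.62, -0.0]
force: [0.2, 0.2, 1.3]
grip_width: 0.0002
gripper_force: 0.5
```

Call:
{"api": "jog_arm", "payload": {
  "plan": [
    [1,[0,0,0.04],[0,0,0]],
    [1,[0,0,0.08],[0,0,0]],
    [1,[0,0,0.12],[0,0,0]],
    [1,[0,0,0.14],[0,0,0]],
    [1,[0,0,0.14],[0,0,0]]
  ]
}}

```text
t: 18.18
tool_pos: [0.5722, 0.0037, 0.0825]
orientation: [0.001, 0.785, 0.62, -0.001]
force: [-4.1, -1.0, 12.5]
grip_width: -0.0001
gripper_force: 6.0
```

Contact force has risen to 12.5 N at z = 0.0825, which is the closed height. Retract and look.

Call:
{"api": "jog_arm", "payload": {
  "plan": [
    [1,[0,0,-0.3],[0,0,0]],
    [1,[0,0,-1.0],[0,0,0]],
    [1,[-0.3,0,-1.9],[0,0,0]],
    [1,[-1.0,0,-2.8],[0,0,0]],
    [1,[-1.9,0,-3.5],[0,0,0]]
  ]
}}

```text
t: 18.6
tool_pos: [0.5572, -0.061, 0.2193]
orientation: [0.001, 0.783, 0.622, 0.002]
force: [1.2, -0.8, -0.4]
grip_width: -0.0001
gripper_force: 0.0
```

Call:
{"api": "jog_arm", "payload": {
  "plan": [
    [1,[-1,0,0],[0,0,0]],
    [1,[-2,0,0],[0,0,0]],
    [1,[-2.5,0,0],[0,0,0]],
    [1,[-2.5,0,0],[0,0,0]],
    [1,[-2.5,0,0],[0,0,0]]
  ]
}}

```text
t: 19.02
tool_pos: [0.5325, -0.1623, 0.2162]
orientation: [0.0, 0.786, 0.619, 0.0]
force: [0.2, 1.1, 0.6]
grip_width: -0.0
gripper_force: 0.0
```

Run:
```python
from h import *
b=cam('side')
cv2.imwrite('pics/s6.png',cv2.resize(b['frame'][90:260,230:450],None,fx=3,fy=3,interpolation=cv2.INTER_CUBIC)[:,:,::-1])
for t in(0,.05):print(t,[(proj(b,lidpt(t,.18,n,y))-[230,90])*3 for n in(.0,.022) for y in(-.14,.14)])
```

```text
0 [array([494.70424496, 391.85775792]), array([148.12012561, 370.94029399]), array([498.15995187, 369.77097278]), array([147.01084967, 348.95344465])]
0.05 [array([496.08414947, 382.72608309]), array([147.71462022, 361.85482812]), array([499.45850028, 359.61085711]), array([146.81759869, 338.87800047])]
```

View pics/s6.png

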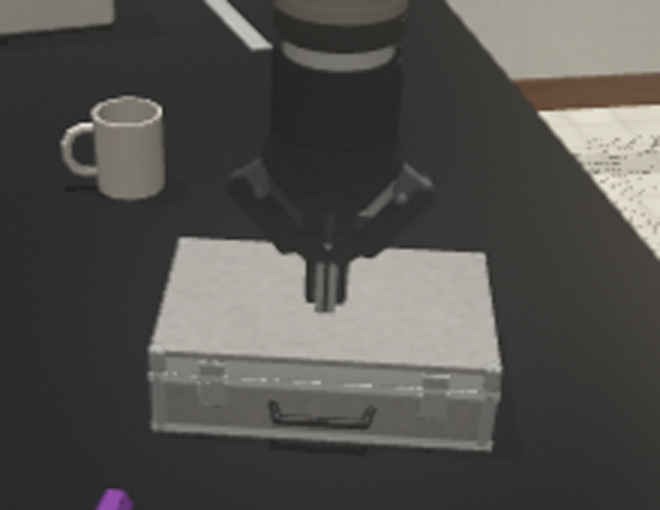

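The lid sits flat: its top front corners at crop (499,370) and (150,348) match angle 0, and the gripper is clear.

```bash
python3 -c "
from h import *
print(workorder.hand_in())"
```

```text
the job is handed in; nothing more can be done
None
```

I put both specimens beside their own kind, closed the lid gently and handed the job in at about 19 s; the hand-in gave no verdict, and I saw the rod (but not the strip) in place before closing the lid.

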